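Open the locked filler cap of a coolant tank

TASK

Open the coolant tank: flip the red safety tab on the filler cap all the way back, then press the cap down gently, without driving it hard onto its stop, and unscrew it anticlockwise until it comes off the neck. Set it down, not dropped, right way up in the empty blue tray, and leave the other things on the bench alone.

Things in the scene. Friction and masses are not known exactly. Their poses are not given: they have to be found in the camera images.
- filler: Fixed aluminium coolant tank 130 (x) x 100 (y) x 57 mm high, steel filler neck in the middle of its top. Origin: on the neck's axis at the tank's underside, on the bench; z up, x from the axis to the lip of the closed tab. A keeper (two posts 16 mm apart, tops 68 mm above the bench, 26 to 38 mm from the axis along +x) takes the tab's foot.
- cap: Black round screw cap (bayonet) on the neck, 52 mm across, 28 mm high, about 0.12 kg. Origin: centre of its lower rim, 77 mm above the bench when seated; z up, x as the tank's. Locked while the tab is closed. Grasp the skirt in its top 20 mm, fingers at cap +y and -y. Hidden catches: it turns only while kept pressed down, see cap_top and neck.
- cap_top (a point): Centre of the cap's flat top, under the tab, 28 mm above its origin. To press: a spring pushes up with 9 N, 0.4 N more per mm. How far the cap must go down to pass the catches is unseen and differs each time, 2.5 to 11.5 mm; 1 mm lower it meets a firm stop, felt as a steep rise above the spring; go slowly (5 mm/s). A push of 16 to 20 N puts it on the stop; over 35 N on the neck spoils the seal.
- neck (a point): Neck's axis, 77 mm above the bench. To unscrew: keep the cap pressed and turn it anticlockwise seen from above; past 0.7 rad it is free of the catches and the spring lifts it a little; from 0.8 to 1.45 rad (best 1.1) it lifts straight off and is clear of the neck 26 mm up. Wrenching it while locked, or driving it past the stop, breaks the 35 N limit.
- vent_tab (a joint): Angle of the red tab: 0 closed, 2.8 rad its stop; past 2.3 counts as fully back (2.5 is best, do not force it on its stop); stays where left (hinge friction 0.06 N m). 12 mm wide, 5 thick, over the cap's top, with a 4 mm leg down outside the skirt to 15 mm below the cap's rim, in the keeper, locking the cap. The lip rises and swings over, away from the keeper. Half back it obstructs the room over the cap.
- tab_lip (a point): Centre of the round cross bar at the tab's free end, 8 mm thick and 22 mm long along cap y; closed: 38 mm from the cap's axis (cap +x), 31.5 mm above the cap's lower rim; 60 mm from the hinge line. Pinch it end to end (22 mm, along cap y), from above and lightly, so that the bar pivots between the fingers as the tab swings; room beside it is free.
- tab_hinge (a point): Middle of the tab's hinge line, which runs along cap y, 22 mm behind the cap's axis (cap -x), 31.5 mm above its lower rim.
- tray: EMPTY fixed blue steel tray, 150 x 150 mm outside, 28 mm high, walls and floor 3 mm. Origin: centre of its underside on the bench.
- bolt_tray: An equal blue tray full of bolts, fixed; not for the cap. Either tray may be on the left.
- tape_roll: Loose bystander: black ring of tape, 100 mm across, 22 mm high. To be left alone.
- nut_jar: Loose bystander: clear jar with white lid, 64 mm across, 85 mm high. To be left alone.
- screwdriver: Loose bystander: screwdriver lying flat. To be left alone.
- wrench: Loose bystander: steel wrench lying flat. To be left alone.
- connector: Loose bystander: grey plug connector, 50 x 34 x 22 mm. To be left alone.
- bracket: Loose bystander: dark slotted steel bracket, 30 x 150 x 30 mm. To be left alone.
- socket: Loose bystander: small steel socket standing up, 26 mm across, 30 mm high. To be left alone.
Things that resemble listed ones, but are neither listed nor needed, are in the scene too. What is shaped like the tray but green or yellow is not meant.

How it is judged:
By the outcome, as a careful person would: the job done as asked, in the order asked, and still so for the second after the job is handed in, with the robot touching nothing.
It also fails if it takes over 70 s, if anything falls off the work surface, if the arm or the gripper's body presses on something with over 40 N, if the wrist force passes 120 N, or if a joint passes its speed limit or range.

ROBOT

A 7-joint arm with a two-finger parallel gripper is mounted at the origin on the work surface. World frame = base frame: x ahead of the robot, y to its left, z up, the work surface at z = 0. Lengths are in m, angles in rad, forces in N, time in s.
With the tool pointing down it reaches from about 0.35 to 0.9 m from the base axis. Payload 7.2 kg.
Tool frame: the origin (TCP) lies at the very end of the fingers, on their centre line; the grasp point (between the pads) lies 19 mm behind it (arm.tcp_to_grasp is the distance from the TCP to the grasp point, in m); z points along the fingers, y is the direction in which the jaws open and shut (so a half turn about z gives the same grasp; the last joint's range is limited). The gripper opens to 85 mm and grips with 20 to 120 N. Pads are 22 mm wide; open, the fingers measure 114 mm over their backs; the gripper's body (76 mm by 85 mm) begins 54 mm behind the grasp point. The pads swing forward as they close: fully open they stand 13 mm farther back than shut.
Start: joints at [-1.328, 0.411, -0.013, 1.596, 0.006, 1.134, -0.082], TCP at [0.191, 0.595, 0.231] pointing down, gripper open.
Joint ranges: [-2.95, 2.95], [-0.29, 1.99], [-1.47, 1.44], [0.14, 2.54], [-1.03, 4.17], [0.13, 1.85], [-2.86, 2.86]. Speed limits (rad/s): [2.39, 2.39, 3.01, 3.01, 3.14, 3.14, 3.14].

INTERFACE

Orientations are given as a unit quaternion [x, y, z, w].
In Python, from cell import arm gives the robot as it stands.
- The arm moves only by the shell command python3 -m crank 'ROWS' [FORCE]. ROWS is JSON, a list of rows, each a list of 7 numbers: the opening, from 0 (shut) to 1 (fully open), then the shift along the tool's x, y, z in m, then the turn, a rotation vector about the tool's x, y, z in degrees. A call has 1 to 12 rows; each row is the pose to reach, as a shift and turn from the pose measured when the call began, along the tool's axes at that moment; what a row does not reach only later rows make up. A row lasts 1/10 s, in which the tool goes at most 50 mm and 8.59 degrees, less where a joint would pass 70% of its speed; a pose out of reach is approached as far as the arm can. A call with a gripper value outside its range is refused whole. The fingers move at their own pace and stop on an object; FORCE is the grip in N (left out, the last holds). Time passes only in rows, so rows that repeat a pose let the fingers close. It gives the time, the measured TCP pose, the force and the opening at its end, in the units of the state.
- arm.observe(): the state, without advancing time (a new reading comes with each control period).
- arm.get_image(name): name is "side" or "top"; returns a dict with "image" (480x640x3 uint8, blue, green, red), "range_z" (480x640 float32, m along the optical axis (not along the pixel's ray), 0 where there is no reading), "fov_y" (degrees; the focal length in pixels is half the picture's height over the tangent of half this angle, whatever the lens; pixels are square), "cx", "cy" (the principal point, pixels), "dist_coeffs" ([k1, k2, p1, p2, k3] as OpenCV has them; the pictures are not rectified), "extrinsics" (4x4, takes a point from camera to world coordinates). Camera axes: x right, y up, looking along -z (the intrinsics and any distortion apply to the point x, -y, -z); pixel columns grow to the right and rows downward; lengths in m; the calibration is good to about 2 mm. A picture is of the moment at which its call begins.
- arm.close_job(): hands the job in, once; it reports no verdict.
Trained networks look in a picture, given as the dict that the camera call returned (one of the last four; its "shot" number tells which), for a name from the list of things; names that differ only in an ending like _2 or _b are one class to them, and where a whole thing is asked for, a point or a joint stands for the part that bears it (a point fixed in the world has none). Each returns a list of dicts, best first, with "conf" (0 to 1); they miss things now and then, are a little off and sometimes report something else, mostly with a low value. They report only what shows in the picture. A call takes as long as a camera call. They do not tell look-alikes from the thing itself.
- arm.boxes_of(picture, thing): "point" ([row, column] in pixels, amid what is visible of it).
- arm.masks_of(picture, thing): "region" (480x640 bool, what is visible of it) and "point" ([row, column] in pixels, amid what is visible of it).
The state is a dict: "time_s": time; "joint_positions": joint angles; "qd": joint speeds; "joint_efforts": joint torques, N m; "ee_pos": TCP position; "orientation": TCP orientation; "wrist_force": force on the tool from outside, world axes, zero at the start; "moment": the same for the moment, N m; "width": finger opening in m.
Only numpy, scipy, OpenCV 4.12 (cv2) and the standard library are available. Lean on these libraries where they do the work, as an engineer would, in place of code of your own. Each camera call takes 0.05 s, during which the arm holds its last target.

## Working session

There is one attempt and no reset: what is moved stays moved. The work goes in short steps, Python scripts to look and compute and a shell command to move; the robot and the scene stay as the last step left them, time stands still between calls to the robot, and variables do not carry over. Pictures are saved under pics/ and viewed, and the job is handed in when it is done.

```bash
ls; mkdir -p pics; cat > h.py <<'E'
import numpy as np, cv2
from cell import arm
def K(p):
    f=240/np.tan(np.radians(p["fov_y"])/2)
    return np.array([[f,0,p["cx"]],[0,f,p["cy"]],[0,0,1.]])
def world(p,uv,z):
    uv=np.asarray(uv,float).reshape(-1,1,2); z=np.asarray(z,float).reshape(-1)
    n=cv2.undistortPoints(uv,K(p),np.array(p["dist_coeffs"]))[:,0]
    c=np.stack([n[:,0]*z,-n[:,1]*z,-z,np.ones_like(z)],1)
    return (c@np.array(p["extrinsics"]).T)[:,:3]
def cloud(p):
    v,u=np.mgrid[0:480,0:640]
    w=world(p,np.stack([u.ravel(),v.ravel()],1),p["range_z"].ravel())
    w[p["range_z"].ravel()<=0]=np.nan
    return w.reshape(480,640,3)
def proj(p,P):
    P=np.atleast_2d(P); E=np.linalg.inv(np.array(p["extrinsics"]))
    c=P@E[:3,:3].T+E[:3,3]; c=c*[1,-1,-1]
    return cv2.projectPoints(c,np.zeros(3),np.zeros(3),K(p),np.array(p["dist_coeffs"]))[0][:,0]
E
python3 - <<'E'
from h import *
s=arm.observe(); print(s)
for n in("top","side"):
    p=arm.get_image(n); cv2.imwrite(f"pics/{n}0.png",p["image"]); print(n,p["fov_y"],p["cx"],p["cy"],p["dist_coeffs"],np.round(p["extrinsics"],3).tolist())
    W=cloud(p)
    for t in("filler","cap","vent_tab","tray","bolt_tray","cap_top","tab_lip","tab_hinge"):
        for d in arm.masks_of(p,t)[:3]:
            r,c=map(int,d["point"]); m=d["region"]; print(t,round(d["conf"],2),(r,c),m.sum(),np.round(np.nanmedian(W[m],0),3))
E
```

```text
pics
{'time_s': 0.0, 'joint_positions': array([-1.32823209,  0.4119202 , -0.01271073,  1.59706258,  0.00561082,
        1.13426436, -0.08218877]), 'qd': array([-2.16556196e-04,  5.94225010e-04, -1.53330317e-03,  3.96951680e-04,
        1.66342430e-03, -1.91460689e-03,  9.13697516e-05]), 'joint_efforts': array([-5.44679697e-04, -6.00610185e+01,  6.81860559e-01, -2.99407214e+01,
        1.37920567e-02,  1.07774642e-02,  6.71065081e-06]), 'ee_pos': array([0.19100883, 0.59457793, 0.23043283]), 'orientation': array([ 1.54738128e-01,  9.87955190e-01, -8.06930721e-04, -6.32009593e-05]), 'wrist_force': array([-0.14397492, -0.21228041, -0.42794139]), 'moment': array([-0.05167418,  0.06430276,  0.04357719]), 'width': 0.08566585519717367}
top 48.91324794616934 320.06315601160935 241.52195998973335 [-0.15426725  0.          0.          0.          0.        ] [[0.023, 0.992, -0.128, 0.309], [-1.0, 0.02, -0.02, -0.097], [-0.018, 0.128, 0.992, 1.55], [0.0, 0.0, 0.0, 1.0]]
filler 0.67 (241, 300) 1536 [0.504 0.001 0.056]
filler 0.46 (243, 387) 2685 [ 0.517 -0.265  0.003]
cap 0.67 (239, 294) 336 [0.5
[... 465 characters left out ...]
81 [0.04634397 0.         0.         0.         0.        ] [[-0.922, 0.266, -0.283, 0.027], [-0.388, -0.621, 0.681, 1.079], [0.006, 0.738, 0.675, 1.271], [0.0, 0.0, 0.0, 1.0]]
filler 0.89 (295, 310) 1563 [0.488 0.043 0.054]
filler 0.64 (274, 317) 144 [0.492 0.016 0.11 ]
filler 0.26 (298, 218) 651 [0.718 0.15  0.018]
cap 0.59 (275, 312) 376 [0.499 0.022 0.105]
cap 0.53 (346, 209) 331 [0.673 0.287 0.021]
tray 0.95 (178, 409) 765 [ 0.402 -0.621  0.007]
tray 0.58 (232, 344) 1999 [ 0.519 -0.268  0.006]
bolt_tray 0.74 (365, 253) 3492 [0.544 0.274 0.006]
bolt_tray 0.17 (276, 312) 404 [0.5   0.021 0.104]
cap_top 0.85 (276, 313) 359 [0.499 0.023 0.105]
tab_lip 0.59 (276, 311) 408 [0.5   0.021 0.104]
```

```bash
python3 - <<'E'
from h import *
a=cv2.imread("pics/top0.png"); cv2.imwrite("pics/top0c.png",cv2.resize(a[195:285,240:360],None,fx=6,fy=6,interpolation=cv2.INTER_CUBIC))
a=cv2.imread("pics/side0.png"); cv2.imwrite("pics/side0c.png",cv2.resize(a[235:335,250:370],None,fx=6,fy=6,interpolation=cv2.INTER_CUBIC))
E
```

```text
(no output)
```

View pics/top0.png

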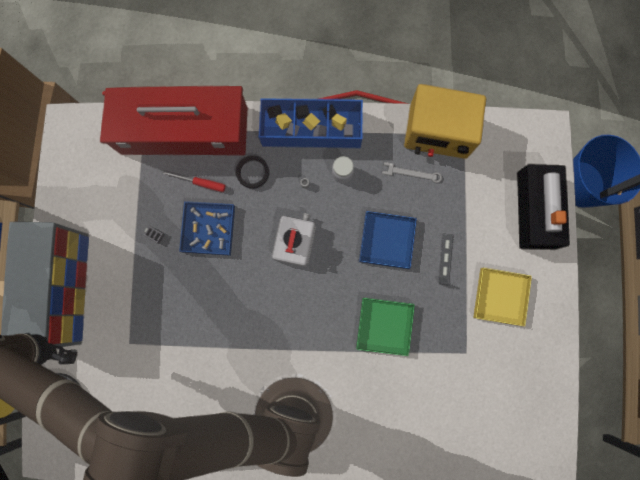

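View pics/side0.png

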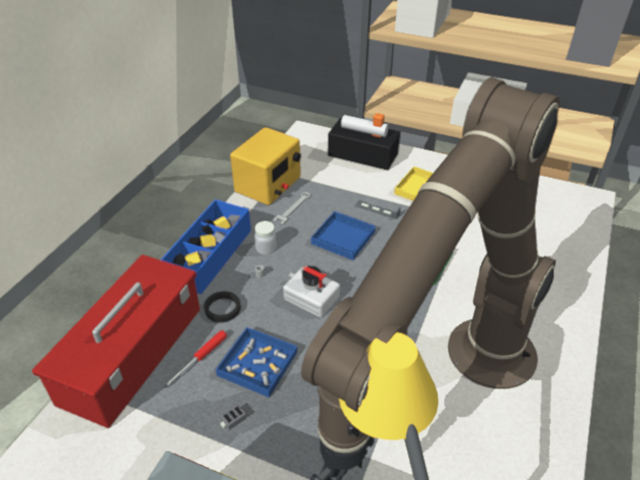

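```bash
sleep 1
```

```text
(no output)
```

View pics/top0c.png

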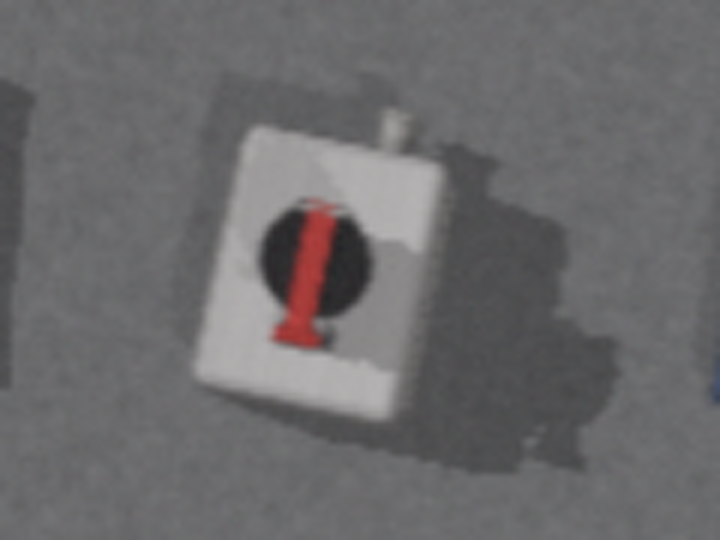

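View pics/side0c.png

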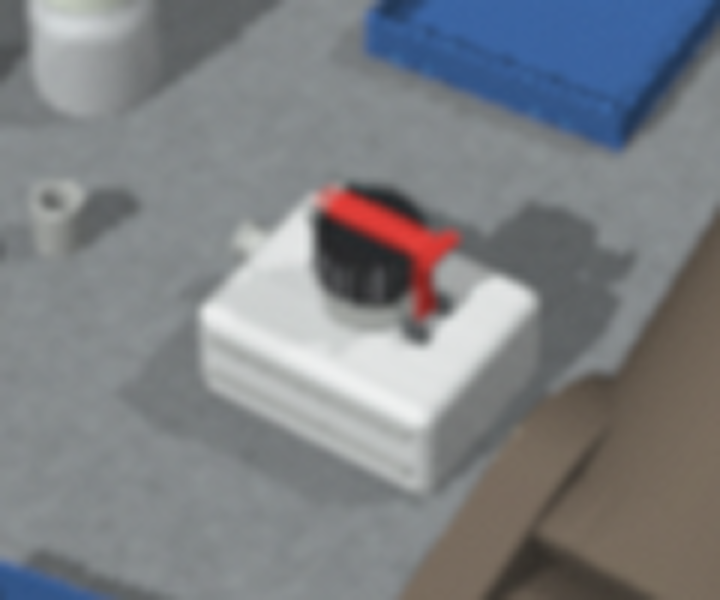

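The top view shows the tank in the middle, with the cap at about (293,239). The red tab's lip is at about (290,250), towards the robot, and the hinge at about (293,230). The empty blue tray is at (388,240), and the tray of bolts at (207,229). Next I'll measure these accurately.

```bash
cat > m.py <<'E'
from h import *
def axis_fit(p,show=True):
    W=cloud(p); 
    near=np.hypot(W[...,0]-.5,W[...,1]-.005)<.12
    m=near&(np.abs(W[...,2]-.057)<.006)
    t=W[m][:,:2]*1000
    # tank top filled
    r=cv2.minAreaRect(t.astype(np.float32)); print("tanktop rect",r)
    b=p["image"].astype(int); red=near&(b[...,2]>120)&(b[...,1]<90)&(W[...,2]>.07)
    R=W[red]; print("red n",len(R),"z",np.round(np.percentile(R[:,2],[5,50,95]),4))
    Rt=R[np.abs(R[:,2]-np.median(R[:,2]))<.006]
    c=Rt[:,:2].mean(0); _,_,V=np.linalg.svd(Rt[:,:2]-c); d=V[0]; s=(Rt[:,:2]-c)@d
    print("red centre",c,"dir",d,np.degrees(np.arctan2(d[1],d[0])),"ext",s.min(),s.max())
    blk=near&(b.max(2)<80)&(W[...,2]>.09)
    B=W[blk|(red&(W[...,2]>.09))]; print("cap blk n",blk.sum(),W[blk].mean(0),np.percentile(W[blk][:,2],[5,50,95]))
    k=W[blk].astype(np.float32); print("cap circ",cv2.minEnclosingCircle((k[:,:2]*1000)))
    return W
E
python3 - <<'E'
from m import *
for n in("top","side"):
    print(n);p=arm.get_image(n); W=axis_fit(p)
    for d in arm.masks_of(p,"tray")[:3]:
        m=d["region"]; P=W[m]; f=P[np.isfinite(P[:,0])]; print("tray",d["point"],cv2.minAreaRect((f[:,:2]*1000).astype(np.float32)),np.percentile(f[:,2],[5,50,95]))
E
```

```text
top
tanktop rect ((504.7022399902344, 10.644210815429688), (102.359619140625, 129.00355529785156), 77.9692153930664)
red n 110 z [0.1034 0.1106 0.1162]
red centre [0.4928497  0.01298606] dir [-0.98470801  0.17421292] 169.9671418029828 ext -0.03288060114648484 0.029048750359798394
cap blk n 162 [0.5026481  0.00850115 0.10442283] [0.09840275 0.10444389 0.11084545]
cap circ ((504.2403869628906, 10.063053131103516), 25.69759750366211)
tray [293.6, 503.0] ((357.4183349609375, -609.4793090820312), (165.91940307617188, 159.63946533203125), 82.07754516601562) [-0.00216848  0.00427992  0.02724187]
tray [326.7, 385.6] ((263.0895080566406, -259.03314208984375), (159.4611358642578, 157.414306640625), 84.31964874267578) [-0.00228908  0.00399297  0.02685756]
tray [241.1, 389.0] ((516.5733032226562, -262.34027099609375), (151.57797241210938, 151.11886596679688), 83.17196655273438) [-0.00276161  0.0034896   0.02667027]
side
tanktop rect ((504.5386047363281, 16.165508270263672), (104.3777847290039, 130.85585021972656), 79.47198486328125)
red n 134 z [0.0832 0.1103 0.1151]
red centre [0.49244067 0.01584801] dir [-0.99281763  0.11963762] 173.128811184283 ext -0.032011087255581605 0.029647683682570983
cap blk n 140 [0.5034891  0.0250671  0.10247843] [0.09224003 0.10389761 0.10972076]
cap circ ((506.58551025390625, 15.671601295471191), 27.479642868041992)
tray [183.0, 411.4] ((325.9019775390625, -180.3919677734375), (113.26211547851562, 1128.8580322265625), 9.52088451385498) [-0.00108599  0.00709781  0.02927279]
tray [232.4, 340.9] ((517.5813598632812, -262.9227294921875), (168.22605895996094, 156.46661376953125), 82.82490539550781) [-0.0012165   0.00642423  0.02770186]
```

```bash
cat > ov.py <<'E'
from m import *
def draw(p,x,y,yaw,box,sc,fn,tab=0.):
    c,s=np.cos(yaw),np.sin(yaw)
    T=lambda P:(np.atleast_2d(P)@np.array([[c,s,0],[-s,c,0],[0,0,1.]]))+[x,y,0]
    r0,r1,c0,c1=box; im=cv2.resize(p["image"][r0:r1,c0:c1],None,fx=sc,fy=sc,interpolation=cv2.INTER_CUBIC)
    def pl(P,col,cl=True):
        q=(proj(p,T(P))-[c0,r0]+.5)*sc; cv2.polylines(im,[np.round(q).astype(np.int32)],cl,col,1,cv2.LINE_AA)
    for z in(0,.057): pl([[.065,.05,z],[-.065,.05,z],[-.065,-.05,z],[.065,-.05,z]],(0,255,0))
    a=np.linspace(0,2*np.pi,60)
    for z in(.077,.105): pl(np.stack([.026*np.cos(a),.026*np.sin(a),0*a+z],1),(255,255,0))
    f=lambda r,w:[[-.022+r*np.cos(tab),w,.1085+r*np.sin(tab)]]
    pl(np.vstack([f(0,.006),f(.06,.006),f(.06,.011),f(.06,-.011),f(.06,-.006),f(0,-.006)]),(255,0,255))
    cv2.imwrite(fn,im)
E
python3 - <<'E'
from ov import *
yaw=np.radians(168.5)
a=arm.get_image("top");b=arm.get_image("side")
draw(a,.5045,.0105,yaw,(195,285,240,360),6,"pics/ovt.png")
draw(b,.5045,.0105,yaw,(235,335,250,370),6,"pics/ovs.png")
E
sleep 0
```

```text
(no output)
```

View pics/ovt.png

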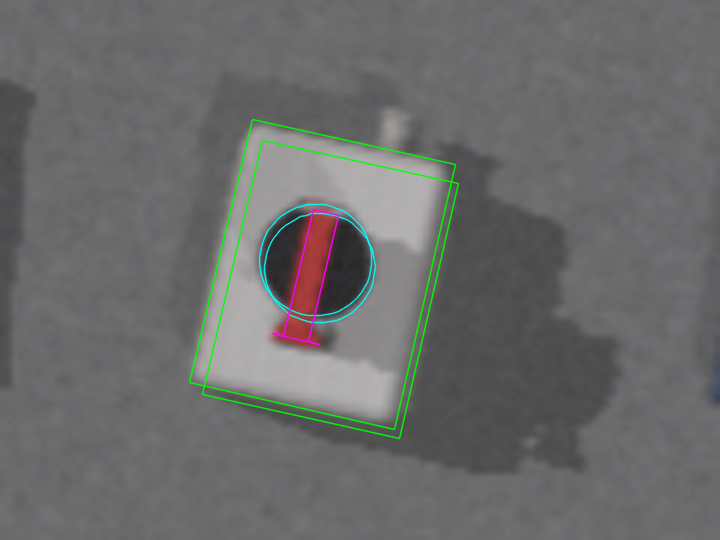

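View pics/ovs.png

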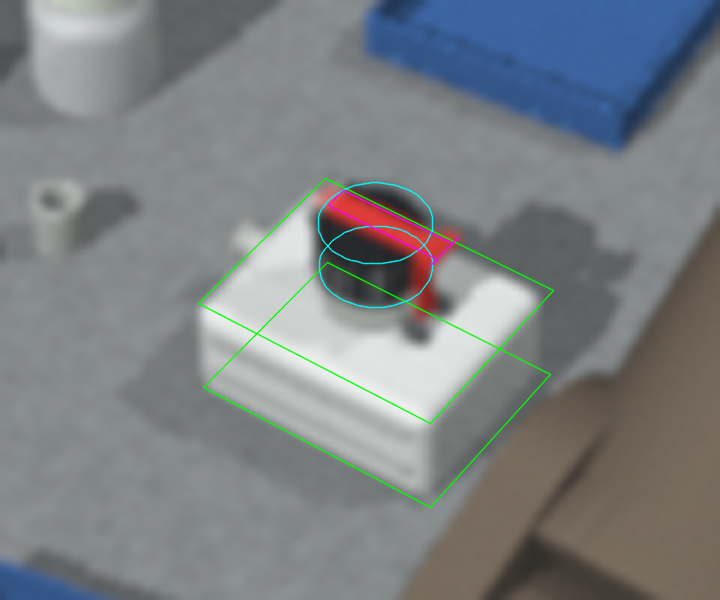

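```bash
cat > fit.py <<'E'
from ov import *
from scipy.optimize import least_squares
from scipy.spatial import ConvexHull
def render(p,q,box,S=8):
    x,y,yaw=q; c,s=np.cos(yaw),np.sin(yaw); r0,r1,c0,c1=box
    im=np.zeros(((r1-r0)*S,(c1-c0)*S),np.float32)
    def bx(x0,x1,y0,y1,z0,z1):
        P=np.array([[a,b,d] for a in(x0,x1) for b in(y0,y1) for d in(z0,z1)])
        P=P@np.array([[c,s,0],[-s,c,0],[0,0,1.]])+[x,y,0]
        u=((proj(p,P)-[c0,r0]+.5)*S); h=cv2.convexHull(u.astype(np.float32))
        cv2.fillPoly(im,[np.round(h*16).astype(np.int32)],1.0,shift=4)
    bx(-.024,.036,-.006,.006,.106,.111); bx(.034,.042,-.011,.011,.1045,.1125); bx(.0285,.0325,-.006,.006,.062,.106)
    im=cv2.GaussianBlur(im,(0,0),S*.6)
    return cv2.resize(im,(c1-c0,r1-r0),interpolation=cv2.INTER_AREA)
def fit(pb,q0):
    obs=[]
    for p,box in pb:
        r0,r1,c0,c1=box; i=p["image"][r0:r1,c0:c1].astype(np.float32); o=np.clip((i[...,2]-np.maximum(i[...,1],i[...,0])-12)/110,0,1.2); obs.append(o)
    def f(v):
        R=[]
        for (p,b),o in zip(pb,obs):
            m=render(p,[v[0]/1000,v[1]/1000,v[2]/50],b); k=(m*o).sum()/(m*m).sum(); R.append((k*m-o).ravel())
        return np.concatenate(R)
    from scipy.optimize import minimize
    r=minimize(lambda v:(f(v)**2).sum(),[q0[0]*1000,q0[1]*1000,q0[2]*50],method="Nelder-Mead",options=dict(initial_simplex=np.array([[q0[0]*1000+a,q0[1]*1000+b,q0[2]*50+c] for a,b,c in((-2,-2,-2),(3,0,0),(0,3,0),(0,0,3))]),xatol=.02,fatol=1e-4))
    v=r.x; return v[0],v[1],np.degrees(v[2]/50),r.fun,np.concatenate([o.ravel() for o in obs]).__pow__(2).sum()
E
python3 - <<'E'
from fit import *
a=arm.get_image("top");b=arm.get_image("side")
A=(a,(220,262,275,310)); B=(b,(255,300,295,335))
q=[.504,.011,np.radians(169)]
print(fit([A],q));print(fit([B],q));print(fit([A,B],q))
E
```

```text
(np.float64(505.7348859962566), np.float64(11.357044519229785), np.float64(169.5028465979043), np.float64(2.953340530395508), np.float32(65.42058))
(np.float64(507.6759775651421), np.float64(12.030916057255865), np.float64(170.23435066918782), np.float64(10.35460376739502), np.float32(148.66216))
(np.float64(507.8619337063563), np.float64(11.253275066197704), np.float64(169.24450014980607), np.float64(15.590410232543945), np.float32(214.08273))
```

```bash
cat > go.py <<'E'
import sys
from h import *
from scipy.spatial.transform import Rotation as R
AX=np.array([.5055,.0112]); YAW=169.4
def cap2w(x,y,z):
    c,s=np.cos(np.radians(YAW)),np.sin(np.radians(YAW)); return np.array([AX[0]+c*x-s*y,AX[1]+s*x+c*y,z])
def shift(P,yawx):
    s=arm.observe(); r=R.from_quat(s["orientation"])
    T=R.from_euler("z",yawx,degrees=True)*R.from_euler("x",180,degrees=True)
    d=r.inv().apply(np.asarray(P)-s["ee_pos"]); rv=(r.inv()*T).as_rotvec(degrees=True)
    print("shift",np.round(d,4),"rotv",np.round(rv,2))
def st():
    s=arm.observe(); r=R.from_quat(s["orientation"]).as_matrix()
    print("t",round(s["time_s"],2),"p",np.round(s["ee_pos"],4),"yawx",round(np.degrees(np.arctan2(r[1,0],r[0,0])),2),"tilt",np.round(r[:2,2],4),"F",np.round(s["wrist_force"],1),"M",np.round(s["moment"],2),"w",round(s["width"],4))
    print("q",np.round(s["joint_positions"],2)); return s
E
python3 - <<'E'
from go import *
st(); shift(cap2w(.040,0,.20),YAW)
E
```

```text
t 1.3 p [0.1911 0.595  0.2313] yawx 162.19 tilt [-0. -0.] F [ 0.6 -0.1  0. ] M [ 0.03 -0.07  0.01] w 0.0855
q [-1.33  0.41 -0.01  1.6   0.01  1.13 -0.08]
shift [-0.4382 -0.4648  0.0313] rotv [-0.   -0.   -7.21]
```

```bash
python3 -m crank '[[1,-0.438,-0.465,0,0,0,-7.2],[1,-0.438,-0.465,0,0,0,-7.2],[1,-0.438,-0.465,0,0,0,-7.2],[1,-0.438,-0.465,0,0,0,-7.2],[1,-0.438,-0.465,0,0,0,-7.2],[1,-0.438,-0.465,0,0,0,-7.2],[1,-0.438,-0.465,0,0,0,-7.2],[1,-0.438,-0.465,0,0,0,-7.2],[1,-0.438,-0.465,0,0,0,-7.2],[1,-0.438,-0.465,0,0,0,-7.2],[1,-0.438,-0.465,0,0,0,-7.2],[1,-0.438,-0.465,0,0,0,-7.2]]' 20; python3 - <<'E'
from go import *
st(); shift(cap2w(.040,0,.20),YAW)
E
```

```text
time_s: 2.5
ee_pos: [0.4499, 0.0515, 0.2318]
orientation: [0.092, 0.996, 0.0, 0.001]
wrist_force: [0.8, 1.1, -0.1]
width: 0.0857
t 2.5 p [0.4499 0.0515 0.2318] yawx 169.4 tilt [0.0013 0.0007] F [ 0.8  1.1 -0.1] M [ 0.06 -0.11  0.03] w 0.0857
q [-0.56  0.11  0.37  2.01 -0.05  1.03  1.22]
shift [-0.022  -0.0294  0.0318] rotv [0.05 0.07 0.  ]
```

```bash
python3 -m crank '[[0.6,-0.022,-0.029,0.032,0,0,0],[0.6,-0.022,-0.029,0.032,0,0,0],[0.6,-0.022,-0.029,0.032,0,0,0],[0.6,-0.022,-0.029,0.032,0,0,0]]' 20; python3 - <<'E'
from ov import *
from go import *
st(); shift(cap2w(.040,0,.0895),YAW)
for n in("top","side"):
    p=arm.get_image(n); b=(195,285,240,360) if n=="top" else (225,325,250,370)
    draw(p,.5055,.0112,np.radians(169.4),b,6,f"pics/{n}1.png")
E
```

```text
time_s: 2.9
ee_pos: [0.4662, 0.0201, 0.2002]
orientation: [0.092, 0.996, 0.001, 0.001]
wrist_force: [0.2, 0.5, 0.0]
width: 0.0511
t 2.9 p [0.4662 0.0201 0.2002] yawx 169.48 tilt [0.0015 0.0013] F [0.2 0.5 0. ] M [-0.01  0.03  0.01] w 0.0511
q [-0.5   0.17  0.4   2.03 -0.08  0.96  1.33]
shift [-1.000e-04 -1.600e-03  1.107e-01] rotv [0.09 0.07 0.08]
```

View pics/side1.png

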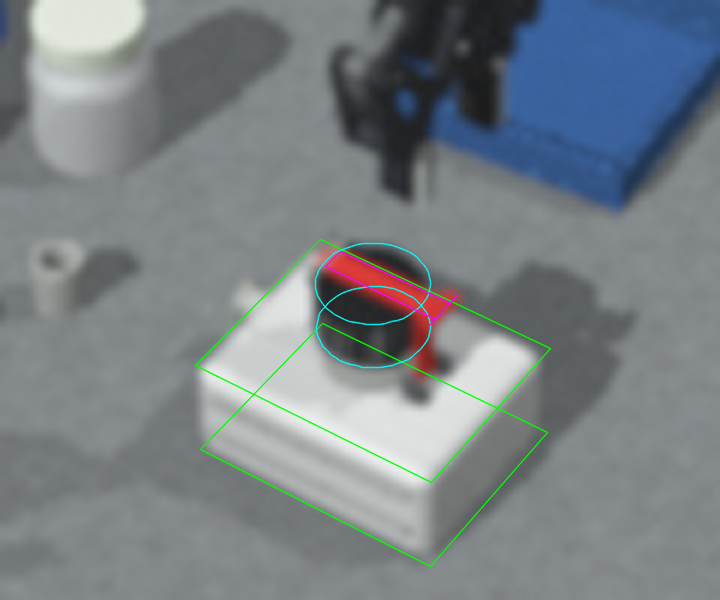

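View pics/top1.png

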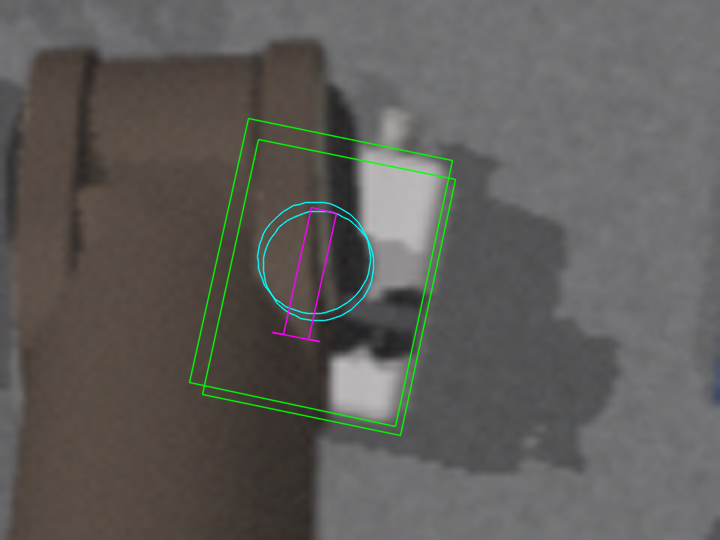

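The side view shows the open fingers above the lip, with the lip at about (323,285) in the picture. The model outline sits on the red tab to within about 1 px. Now descending.

```bash
python3 -m crank '[[0.6,0,-0.0015,0.04,0,0,0],[0.6,0,-0.0015,0.075,0,0,0],[0.6,0,-0.0015,0.095,0,0,0],[0.6,0,-0.0015,0.11,0,0,0],[0.6,0,-0.0015,0.11,0,0,0],[0.6,0,-0.0015,0.11,0,0,0]]' 20; python3 - <<'E'
from ov import *
from go import *
st(); shift(cap2w(.040,0,.0895),YAW)
p=arm.get_image("side"); draw(p,.5055,.0112,np.radians(169.4),(225,325,250,370),6,"pics/side2.png")
E
```

```text
time_s: 3.6
ee_pos: [0.4665, 0.0198, 0.091]
orientation: [0.091, 0.996, 0.001, 0.001]
wrist_force: [0.9, 0.1, -0.4]
width: 0.051
t 3.6 p [0.4665 0.0198 0.091 ] yawx 169.61 tilt [0.0026 0.0018] F [ 0.9  0.1 -0.4] M [-0.02  0.    0.  ] w 0.051
q [-0.45  0.34  0.36  2.13 -0.19  0.69  1.44]
shift [ 0.0001 -0.0013  0.0015] rotv [0.13 0.13 0.21]
```

View pics/side2.png

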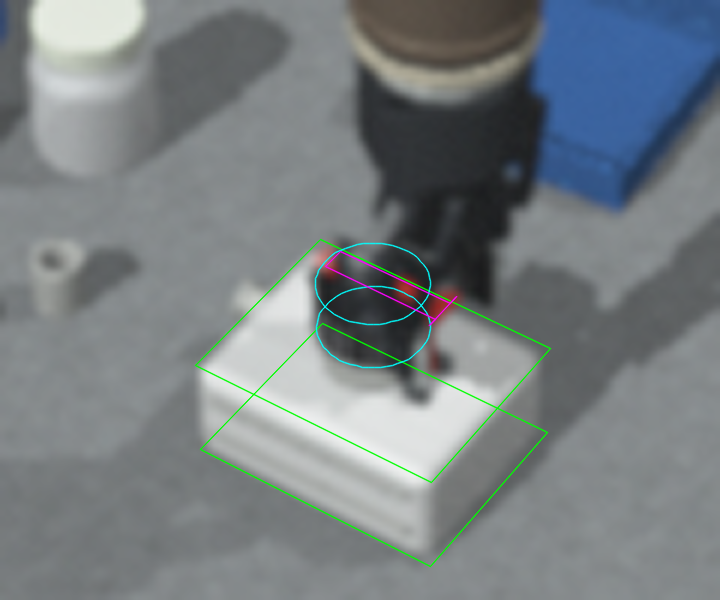

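```bash
python3 -m crank '[[0.32,0,-0.001,0.001,0,0,0],[0.32,0,-0.001,0.001,0,0,0],[0.2,0,-0.001,0.001,0,0,0],[0.2,0,-0.001,0.001,0,0,0],[0.2,0,-0.001,0.001,0,0,0],[0.2,0,-0.001,0.001,0,0,0]]' 20; python3 - <<'E'
from go import *
st()
E
```

```text
time_s: 4.25
ee_pos: [0.4671, 0.0188, 0.0907]
orientation: [0.091, 0.996, 0.001, 0.002]
wrist_force: [0.3, 0.1, 3.6]
width: 0.0212
t 4.25 p [0.4671 0.0188 0.0907] yawx 169.59 tilt [0.0043 0.0023] F [0.3 0.1 3.6] M [0.09 0.04 0.06] w 0.0212
q [-0.44  0.34  0.36  2.13 -0.19  0.69  1.44]
```

```bash
python3 -m crank '[[0.2,-0.0003,0,-0.006,0,0,0],[0.2,-0.0012,0,-0.0119,0,0,0],[0.2,-0.0027,0,-0.0177,0,0,0],[0.2,-0.0047,0,-0.0234,0,0,0],[0.2,-0.0073,0,-0.0288,0,0,0],[0.2,-0.0105,0,-0.0339,0,0,0]]' 20; python3 - <<'E'
from ov import *
from go import *
st()
p=arm.get_image("side"); draw(p,.5055,.0112,np.radians(169.4),(225,325,250,370),6,"pics/side3.png",tab=.55)
E
```

```text
time_s: 4.85
ee_pos: [0.4768, 0.0169, 0.1249]
orientation: [0.091, 0.996, 0.001, 0.001]
wrist_force: [-2.1, 2.1, -1.9]
width: 0.0206
t 4.85 p [0.4768 0.0169 0.1249] yawx 169.61 tilt [0.003  0.0023] F [-2.1  2.1 -1.9] M [ 0.27  0.3  -0.03] w 0.0206
q [-0.45  0.3   0.38  2.08 -0.16  0.78  1.42]
```

View pics/side3.png

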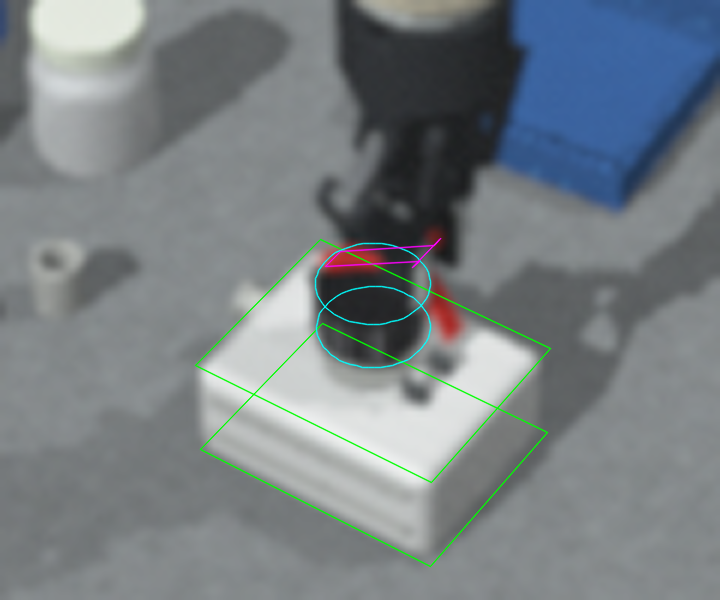

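```bash
python3 -m crank '[[0.2,-0.0036,0,-0.0048,0,0,0],[0.2,-0.0077,0,-0.0091,0,0,0],[0.2,-0.0122,0,-0.0131,0,0,0],[0.2,-0.0171,0,-0.0166,0,0,0],[0.2,-0.0223,0,-0.0196,0,0,0],[0.2,-0.0278,0,-0.022,0,0,0],[0.2,-0.0335,0,-0.0239,0,0,0],[0.2,-0.0393,0,-0.0252,0,0,0],[0.2,-0.0453,0,-0.026,0,0,0],[0.2,-0.0513,0,-0.0261,0,0,0],[0.2,-0.0572,0,-0.0256,0,0,0],[0.2,-0.0631,0,-0.0245,0,0,0]]' 20; python3 - <<'E'
from ov import *
from go import *
s=st(); c=np.radians(YAW); d=s["ee_pos"][:2]-AX; print("cap x",d@[np.cos(c),np.sin(c)],"y",d@[-np.sin(c),np.cos(c)])
p=arm.get_image("side"); draw(p,.5055,.0112,np.radians(169.4),(225,325,250,370),6,"pics/side4.png",tab=1.8)
E
```

```text
time_s: 6.1
ee_pos: [0.5405, 0.0052, 0.1506]
orientation: [0.091, 0.996, 0.001, 0.002]
wrist_force: [-1.0, -0.0, 3.8]
width: 0.0209
t 6.1 p [0.5405 0.0052 0.1506] yawx 169.59 tilt [0.005  0.0025] F [-1.  -0.   3.8] M [ 0.13  0.51 -0.05] w 0.0209
q [-0.41  0.37  0.39  1.92 -0.18  0.89  1.46]
cap x -0.03549666347790726 y -0.0005475992976995075
```

View pics/side4.png

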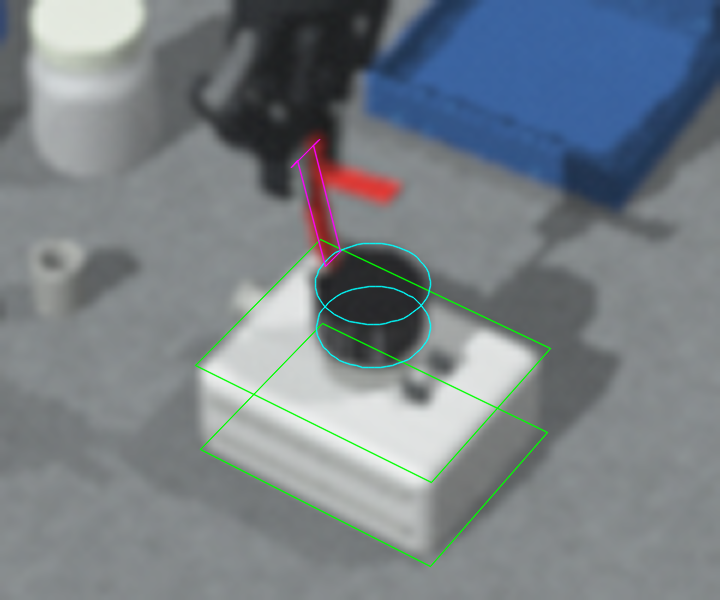

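```bash
python3 -m crank '[[0.2,-0.0058,0,0.0016,0,0,0],[0.2,-0.0114,0,0.0038,0,0,0],[0.2,-0.0167,0,0.0066,0,0,0],[0.2,-0.0217,0,0.0099,0,0,0],[0.2,-0.0264,0,0.0137,0,0,0],[0.2,-0.0306,0,0.0179,0,0,0],[0.2,-0.0345,0,0.0225,0,0,0],[0.2,-0.0345,0,0.0225,0,0,0],[0.2,-0.0345,0,0.0225,0,0,0]]' 20; python3 - <<'E'
from ov import *
from go import *
s=st(); c=np.radians(YAW); d=s["ee_pos"][:2]-AX; print("cap x",d@[np.cos(c),np.sin(c)],"y",d@[-np.sin(c),np.cos(c)])
p=arm.get_image("side"); draw(p,.5055,.0112,np.radians(169.4),(225,325,250,370),6,"pics/side5.png",tab=2.5)
E
```

```text
time_s: 7.05
ee_pos: [0.576, -0.0013, 0.1282]
orientation: [0.091, 0.996, 0.001, 0.003]
wrist_force: [2.7, -0.7, 2.7]
width: 0.0209
t 7.05 p [ 0.576  -0.0013  0.1282] yawx 169.58 tilt [0.0069 0.0019] F [ 2.7 -0.7  2.7] M [-0.14 -0.62 -0.02] w 0.0209
q [-0.37  0.45  0.38  1.85 -0.21  0.87  1.5 ]
cap x -0.07161579033557303 y -0.0006770779324953139
```

View pics/side5.png

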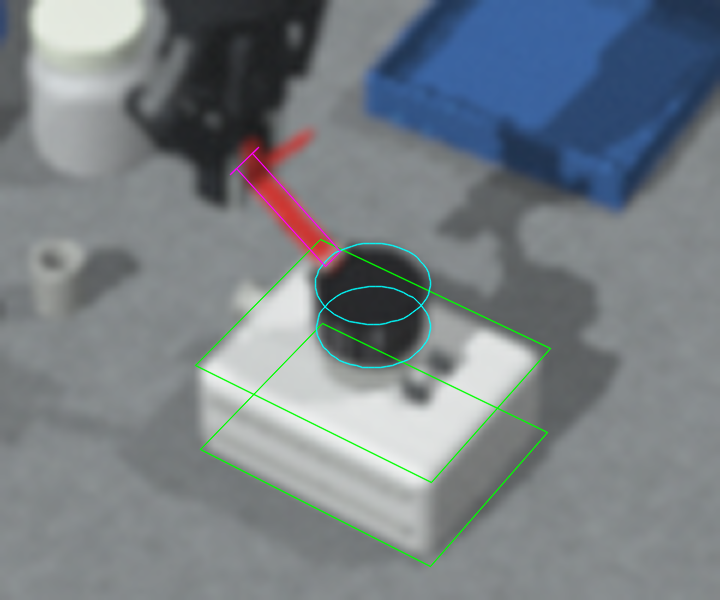

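Tab is at about 2.5 rad: the lip is at about (292,251) and the leg points up at (302,247). By geometry the leg tip would be close to the gripper body during the cap grasp, so I'll push the tab on to about 2.6, still clear of its stop, then release.

```bash
python3 -m crank '[[0.2,-0.002,0,0.003,0,0,0],[0.2,-0.004,0,0.006,0,0,0],[0.2,-0.004,0,0.006,0,0,0],[0.5,-0.004,0,0.006,0,0,0],[0.5,-0.004,0,0.006,0,0,0],[0.6,-0.004,0,0.006,0,0,0],[0.6,-0.014,0,-0.02,0,0,0],[0.6,-0.03,0,-0.06,0,0,0],[0.6,-0.03,0,-0.1,0,0,0],[1,-0.03,0,-0.13,0,0,0],[1,-0.03,0,-0.13,0,0,0]]' 20; python3 - <<'E'
from ov import *
from go import *
s=st(); shift(cap2w(.004,0,.24),YAW)
p=arm.get_image("side"); draw(p,.5055,.0112,np.radians(169.4),(225,325,250,370),6,"pics/side6.png",tab=2.6)
p=arm.get_image("top"); draw(p,.5055,.0112,np.radians(169.4),(195,285,240,360),6,"pics/top6.png",tab=2.6)
E
```

```text
time_s: 8.2
ee_pos: [0.6064, -0.0073, 0.263]
orientation: [0.091, 0.996, 0.002, 0.007]
wrist_force: [0.6, 0.2, 0.1]
width: 0.0781
t 8.2 p [ 0.6064 -0.0073  0.263 ] yawx 169.56 tilt [0.0136 0.0028] F [0.6 0.2 0.1] M [0.01 0.   0.02] w 0.0781
q [-0.38  0.36  0.42  1.64 -0.16  1.17  1.47]
shift [ 0.1069 -0.0002  0.0216] rotv [0.3  0.74 0.17]
```

View pics/side6.png

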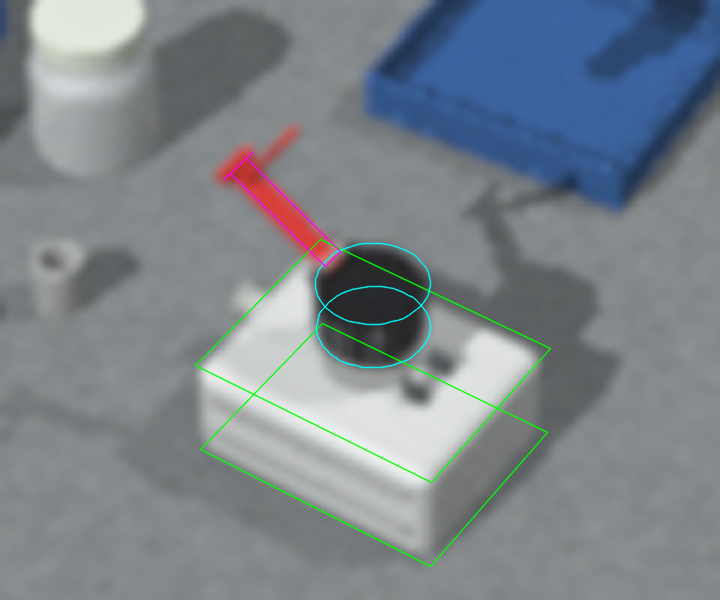

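View pics/top6.png

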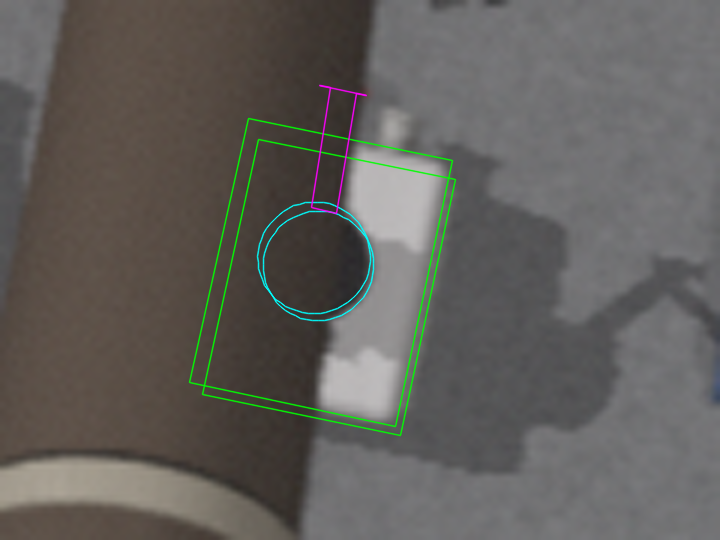

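```bash
python3 -m crank '[[1,0.045,0,0,0.3,0.7,0.2],[1,0.085,0,0,0.3,0.7,0.2],[1,0.107,0,0.02,0.3,0.7,0.2],[1,0.107,0,0.02,0.3,0.7,0.2],[1,0.107,0,0.02,0.3,0.7,0.2]]' 20; python3 - <<'E'
from ov import *
from go import *
s=st(); shift(cap2w(.004,0,.083),YAW)
p=arm.get_image("side"); draw(p,.5055,.0112,np.radians(169.4),(225,325,250,370),6,"pics/side7.png",tab=2.6)
E
```

```text
time_s: 8.8
ee_pos: [0.4986, 0.0127, 0.2371]
orientation: [0.092, 0.996, -0.001, -0.004]
wrist_force: [0.7, -1.0, 0.4]
width: 0.0853
t 8.8 p [0.4986 0.0127 0.2371] yawx 169.43 tilt [-0.0074 -0.0008] F [ 0.7 -1.   0.4] M [ 0.04 -0.1  -0.02] w 0.0853
q [-0.48  0.2   0.41  1.9  -0.09  1.07  1.36]
shift [-4.200e-03  1.000e-04  1.541e-01] rotv [-0.12 -0.41  0.03]
```

View pics/side7.png

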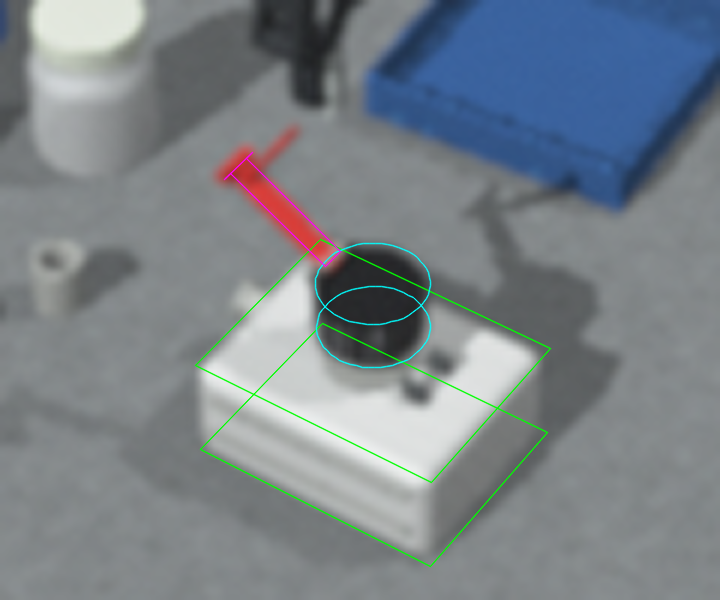

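```bash
python3 -m crank '[[1,-0.004,0,0.04,-0.1,-0.4,0],[1,-0.004,0,0.08,-0.1,-0.4,0],[1,-0.004,0,0.11,-0.1,-0.4,0],[1,-0.004,0,0.11,-0.1,-0.4,0],[1,-0.004,0,0.11,-0.1,-0.4,0]]' 20; python3 - <<'E'
from go import *
s=st(); shift(cap2w(.004,0,.083),YAW)
E
```

```text
time_s: 9.35
ee_pos: [0.5036, 0.0112, 0.1279]
orientation: [0.093, 0.996, -0.001, 0.0]
wrist_force: [0.5, -0.1, 0.7]
width: 0.0856
t 9.35 p [0.5036 0.0112 0.1279] yawx 169.36 tilt [ 0.0005 -0.0013] F [ 0.5 -0.1  0.7] M [-0.   -0.01 -0.04] w 0.0856
q [-0.43  0.34  0.38  2.02 -0.17  0.81  1.44]
shift [0.0022 0.0004 0.0449] rotv [-0.07  0.04 -0.04]
```

```bash
python3 -m crank '[[1,0.002,0,0.018,0,0,0],[1,0.002,0,0.032,0,0,0],[1,0.002,0,0.044,0,0,0],[1,0.002,0,0.045,0,0,0],[1,0.002,0,0.045,0,0,0]]' 20; python3 - <<'E'
from ov import *
from go import *
s=st(); shift(cap2w(.004,0,.083),YAW)
p=arm.get_image("side"); draw(p,.5055,.0112,np.radians(169.4),(225,325,250,370),6,"pics/side8.png",tab=2.6)
E
```

```text
time_s: 9.85
ee_pos: [0.5024, 0.0115, 0.0836]
orientation: [0.093, 0.996, -0.001, 0.001]
wrist_force: [-0.6, 0.5, 0.2]
width: 0.0857
t 9.85 p [0.5024 0.0115 0.0836] yawx 169.36 tilt [ 0.0016 -0.0012] F [-0.6  0.5  0.2] M [0.05 0.01 0.  ] w 0.0857
q [-0.41  0.41  0.36  2.06 -0.21  0.71  1.47]
shift [0.0009 0.0002 0.0006] rotv [-0.05  0.1  -0.04]
```

View pics/side8.png

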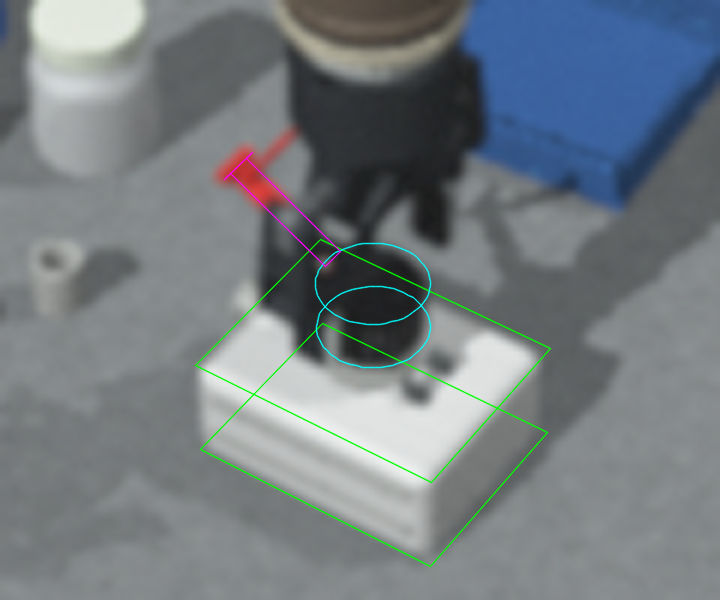

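```bash
python3 -m crank '[[0.68,0,0,0,0,0,0],[0.68,0,0,0,0,0,0],[0.5,0,0,0,0,0,0],[0.5,0,0,0,0,0,0],[0.5,0,0,0,0,0,0],[0.5,0,0,0,0,0,0]]' 20; python3 - <<'E'
from go import *
s=st(); shift(cap2w(.004,0,.083),YAW)
E
```

```text
time_s: 10.5
ee_pos: [0.5031, 0.0118, 0.0846]
orientation: [0.093, 0.996, -0.0, 0.002]
wrist_force: [-0.2, 0.2, 6.3]
width: 0.0516
t 10.5 p [0.5031 0.0118 0.0846] yawx 169.36 tilt [ 0.0032 -0.0005] F [-0.2  0.2  6.3] M [ 0.16  0.25 -0.03] w 0.0516
q [-0.41  0.41  0.36  2.06 -0.21  0.71  1.47]
shift [ 0.0015 -0.0001  0.0016] rotv [ 0.01  0.19 -0.04]
```

```bash
python3 -m crank '[[0.5,0,0,0,0,0,0],[0.5,0,0,0,0,0,0],[0.5,0,0,0,0,0,0]]' 60; python3 - <<'E'
from go import *
s=st()
E
```

```text
time_s: 10.8
ee_pos: [0.5031, 0.0118, 0.085]
orientation: [0.093, 0.996, 0.0, 0.002]
wrist_force: [-2.1, 0.6, 6.3]
width: 0.0505
t 10.8 p [0.5031 0.0118 0.085 ] yawx 169.36 tilt [ 0.0034 -0.0002] F [-2.1  0.6  6.3] M [0.11 0.44 0.  ] w 0.0505
q [-0.41  0.41  0.36  2.06 -0.21  0.71  1.47]
```

```bash
python3 -m crank '[[0.5,0,0,0.0005,0,0,0],[0.5,0,0,0.001,0,0,0],[0.5,0,0,0.0015,0,0,0],[0.5,0,0,0.002,0,0,0]]' 60; python3 -c "
from go import *
st()"
```

```text
time_s: 11.2
ee_pos: [0.5032, 0.0118, 0.0834]
orientation: [0.093, 0.996, 0.0, 0.002]
wrist_force: [-3.4, -0.5, 7.5]
width: 0.0506
t 11.2 p [0.5032 0.0118 0.0834] yawx 169.36 tilt [0.0036 0.0001] F [-3.4 -0.5  7.5] M [ 0.06  0.56 -0.01] w 0.0506
q [-0.41  0.41  0.36  2.06 -0.22  0.71  1.47]
```

```bash
python3 -m crank '[[0.5,0,0,0.0005,0,0,0],[0.5,0,0,0.001,0,0,0],[0.5,0,0,0.0015,0,0,0]]' 60; python3 -c "
from go import *
st()"
```

```text
time_s: 11.5
ee_pos: [0.5031, 0.0118, 0.0824]
orientation: [0.093, 0.996, 0.0, 0.002]
wrist_force: [-2.5, -0.2, 7.5]
width: 0.0504
t 11.5 p [0.5031 0.0118 0.0824] yawx 169.36 tilt [0.0036 0.0004] F [-2.5 -0.2  7.5] M [0.08 0.52 0.07] w 0.0504
q [-0.41  0.41  0.36  2.06 -0.22  0.71  1.48]
```

```bash
python3 -m crank '[[0.5,0,0,0.0005,0,0,0],[0.5,0,0,0.001,0,0,0],[0.5,0,0,0.0015,0,0,0]]' 60; python3 -c "
from go import *
st()"
```

```text
time_s: 11.8
ee_pos: [0.5032, 0.0118, 0.0814]
orientation: [0.093, 0.996, 0.001, 0.002]
wrist_force: [-2.5, -0.1, 8.2]
width: 0.0499
t 11.8 p [0.5032 0.0118 0.0814] yawx 169.35 tilt [0.0038 0.0007] F [-2.5 -0.1  8.2] M [ 0.06  0.62 -0.02] w 0.0499
q [-0.4   0.41  0.36  2.06 -0.22  0.7   1.48]
```

```bash
python3 -m crank '[[0.5,0,0,0.0005,0,0,0],[0.5,0,0,0.001,0,0,0],[0.5,0,0,0.0015,0,0,0]]' 60; python3 -c "
from go import *
st()"
```

```text
time_s: 12.1
ee_pos: [0.5032, 0.0118, 0.0805]
orientation: [0.093, 0.996, 0.001, 0.002]
wrist_force: [-2.9, 0.6, 9.1]
width: 0.0503
t 12.1 p [0.5032 0.0118 0.0805] yawx 169.35 tilt [0.0039 0.0011] F [-2.9  0.6  9.1] M [-0.02  0.65  0.04] w 0.0503
q [-0.4   0.41  0.36  2.06 -0.22  0.7   1.48]
```

```bash
python3 -m crank '[[0.5,0,0,0.0005,0,0,0],[0.5,0,0,0.001,0,0,0],[0.5,0,0,0.0015,0,0,0]]' 60; python3 -c "
from go import *
st()"
```

```text
time_s: 12.4
ee_pos: [0.5032, 0.0119, 0.0796]
orientation: [0.093, 0.996, 0.001, 0.002]
wrist_force: [-2.7, -0.4, 8.3]
width: 0.0504
t 12.4 p [0.5032 0.0119 0.0796] yawx 169.35 tilt [0.004  0.0014] F [-2.7 -0.4  8.3] M [ 0.06  0.66 -0.01] w 0.0504
q [-0.4   0.41  0.35  2.06 -0.22  0.7   1.48]
```

```bash
python3 -m crank '[[0.5,0,0,0.0005,0,0,0],[0.5,0,0,0.001,0,0,0],[0.5,0,0,0.0015,0,0,0]]' 60; python3 -c "
from go import *
st()"
```

```text
time_s: 12.7
ee_pos: [0.5032, 0.0119, 0.0786]
orientation: [0.093, 0.996, 0.001, 0.002]
wrist_force: [-4.0, -0.3, 9.0]
width: 0.0505
t 12.7 p [0.5032 0.0119 0.0786] yawx 169.34 tilt [0.0041 0.0018] F [-4.  -0.3  9. ] M [0.03 0.66 0.06] w 0.0505
q [-0.4   0.42  0.35  2.06 -0.22  0.7   1.48]
```

```bash
python3 -m crank '[[0.5,0,0,0.0005,0,0,0],[0.5,0,0,0.001,0,0,0],[0.5,0,0,0.0015,0,0,0]]' 60; python3 -c "
from go import *
st()"
```

```text
time_s: 13.0
ee_pos: [0.5032, 0.0119, 0.0778]
orientation: [0.093, 0.996, 0.001, 0.002]
wrist_force: [-4.9, -1.0, 10.0]
width: 0.0502
t 13.0 p [0.5032 0.0119 0.0778] yawx 169.34 tilt [0.0043 0.0022] F [-4.9 -1.  10. ] M [-0.    0.65  0.01] w 0.0502
q [-0.4   0.42  0.35  2.06 -0.22  0.7   1.48]
```

```bash
python3 -m crank '[[0.5,0.0003,0,0.0005,0,0,0],[0.5,0.0005,0,0.001,0,0,0],[0.5,0.0005,0,0.0015,0,0,0]]' 60; python3 -c "
from go import *
st()"
```

```text
time_s: 13.3
ee_pos: [0.5031, 0.0119, 0.077]
orientation: [0.093, 0.996, 0.001, 0.003]
wrist_force: [-2.2, -0.8, 11.0]
width: 0.0499
t 13.3 p [0.5031 0.0119 0.077 ] yawx 169.33 tilt [0.0053 0.0025] F [-2.2 -0.8 11. ] M [ 0.01  0.55 -0.01] w 0.0499
q [-0.4   0.42  0.35  2.06 -0.22  0.69  1.48]
```

```bash
python3 -m crank '[[0.5,0.0003,0,0.0005,0,0,0],[0.5,0.0005,0,0.001,0,0,0],[0.5,0.0005,0,0.0015,0,0,0]]' 60; python3 -c "
from go import *
st()"
```

```text
time_s: 13.6
ee_pos: [0.5032, 0.0119, 0.0764]
orientation: [0.093, 0.996, 0.002, 0.003]
wrist_force: [-2.9, -0.3, 10.8]
width: 0.0504
t 13.6 p [0.5032 0.0119 0.0764] yawx 169.32 tilt [0.0065 0.0028] F [-2.9 -0.3 10.8] M [-0.05  0.52  0.02] w 0.0504
q [-0.4   0.42  0.35  2.06 -0.23  0.69  1.48]
```

```bash
python3 -m crank '[[0.5,0,0,0.0005,0.1,0.1,0],[0.5,0,0,0.001,0.1,0.2,0],[0.5,0,0,0.0015,0.1,0.3,0],[0.5,0,0,0.002,0.1,0.3,0]]' 60; python3 -c "
from go import *
st()"
```

```text
time_s: 14.0
ee_pos: [0.5033, 0.0119, 0.0761]
orientation: [0.093, 0.996, 0.002, 0.0]
wrist_force: [-10.5, -1.4, 32.2]
width: 0.0503
t 14.0 p [0.5033 0.0119 0.0761] yawx 169.31 tilt [0.0012 0.0032] F [-10.5  -1.4  32.2] M [0.01 2.09 0.03] w 0.0503
q [-0.4   0.42  0.35  2.06 -0.23  0.7   1.48]
```

```bash
python3 -m crank '[[0.5,0,0,-0.0006,0,0,0]]' 60; python3 -c "
from go import *
st()"
```

```text
time_s: 14.1
ee_pos: [0.5031, 0.0119, 0.0777]
orientation: [0.093, 0.996, 0.002, 0.0]
wrist_force: [-3.7, -0.2, 9.4]
width: 0.0503
t 14.1 p [0.5031 0.0119 0.0777] yawx 169.3 tilt [0.0012 0.0038] F [-3.7 -0.2  9.4] M [-0.01  0.8   0.03] w 0.0503
q [-0.4   0.42  0.35  2.06 -0.23  0.7   1.48]
```

```bash
python3 -m crank '[[0.5,0,0,0.0005,0,0,0],[0.5,0,0,0.001,0,0,0]]' 60; python3 -c "
from go import *
st()"
```

```text
time_s: 14.3
ee_pos: [0.5032, 0.0119, 0.0775]
orientation: [0.093, 0.996, 0.002, 0.001]
wrist_force: [-3.3, -0.2, 9.8]
width: 0.0501
t 14.3 p [0.5032 0.0119 0.0775] yawx 169.3 tilt [0.0016 0.0044] F [-3.3 -0.2  9.8] M [-0.03  0.73  0.06] w 0.0501
q [-0.4   0.42  0.35  2.06 -0.23  0.7   1.48]
```

```bash
python3 -m crank '[[0.5,0,0,0.0005,0,0,0],[0.5,0,0,0.001,0,0,0],[0.5,0,0,0.001,0,0,0]]' 60; python3 -c "
from go import *
st()"
```

```text
time_s: 14.6
ee_pos: [0.5032, 0.0119, 0.0771]
orientation: [0.093, 0.996, 0.002, 0.001]
wrist_force: [-3.5, 0.6, 10.4]
width: 0.0501
t 14.6 p [0.5032 0.0119 0.0771] yawx 169.31 tilt [0.0017 0.0047] F [-3.5  0.6 10.4] M [0.01 0.7  0.07] w 0.0501
q [-0.4   0.42  0.35  2.06 -0.23  0.7   1.49]
```

```bash
python3 -m crank '[[0.5,0,0,0.0006,0,0,0],[0.5,0,0,0.0011,0,0,0],[0.5,0,0,0.0011,0,0,0],[0.5,0,0,0.0011,0,0,-1]]' 60; python3 -c "
from go import *
st()"
```

```text
time_s: 15.0
ee_pos: [0.5033, 0.0119, 0.0767]
orientation: [0.085, 0.996, 0.003, 0.001]
wrist_force: [-2.7, -0.1, 9.9]
width: 0.0502
t 15.0 p [0.5033 0.0119 0.0767] yawx 170.3 tilt [0.002  0.0051] F [-2.7 -0.1  9.9] M [-0.02  0.61 -0.04] w 0.0502
q [-0.39  0.42  0.35  2.06 -0.22  0.7   1.5 ]
```

```bash
python3 -m crank '[[0.5,0,0,0.0006,0,0,-1],[0.5,0,-0.0001,0.0007,0,0,-2.5],[0.5,0,-0.0002,0.0008,0,0,-4],[0.5,0,-0.0002,0.0008,0,0,-5]]' 60; python3 -c "
from go import *
st()"
```

```text
time_s: 15.4
ee_pos: [0.5039, 0.0117, 0.0768]
orientation: [0.041, 0.999, 0.003, 0.002]
wrist_force: [-0.8, 0.4, 10.5]
width: 0.0504
t 15.4 p [0.5039 0.0117 0.0768] yawx 175.34 tilt [0.0034 0.0054] F [-0.8  0.4 10.5] M [-0.07  0.43 -0.07] w 0.0504
q [-0.37  0.42  0.32  2.06 -0.21  0.69  1.58]
```

```bash
python3 -m crank '[[0.5,0,-0.0001,0.0006,0,0,-2.5],[0.5,0,-0.0002,0.0008,0,0,-5],[0.5,0,-0.0003,0.0009,0,0,-7.5],[0.5,0,-0.0004,0.0009,0,0,-10]]' 60; python3 -c "
from go import *
st()"
```

```text
time_s: 15.8
ee_pos: [0.5047, 0.0114, 0.0768]
orientation: [-0.047, 0.999, 0.003, 0.003]
wrist_force: [-1.8, 0.1, 10.0]
width: 0.0502
t 15.8 p [0.5047 0.0114 0.0768] yawx -174.57 tilt [0.0052 0.006 ] F [-1.8  0.1 10. ] M [ 0.11  0.29 -0.05] w 0.0502
q [-0.34  0.41  0.28  2.05 -0.18  0.69  1.72]
```

```bash
python3 -m crank '[[0.5,0,-0.0001,0.0005,0.1,0.1,-2.5],[0.5,0,-0.0002,0.0008,0.1,0.1,-5],[0.5,0,-0.0003,0.0009,0.2,0.2,-8],[0.5,0,-0.0004,0.0009,0.2,0.2,-11],[0.5,0,-0.0005,0.0009,0.2,0.2,-14]]' 60; python3 -c "
from go import *
st()"
```

```text
time_s: 16.3
ee_pos: [0.5049, 0.0112, 0.0766]
orientation: [-0.17, 0.985, 0.001, 0.002]
wrist_force: [-4.0, -0.1, 10.1]
width: 0.05
t 16.3 p [0.5049 0.0112 0.0766] yawx -160.45 tilt [0.003  0.0024] F [-4.  -0.1 10.1] M [ 0.21  0.68 -0.02] w 0.05
q [-0.29  0.41  0.22  2.05 -0.14  0.69  1.93]
```

```bash
python3 -m crank '[[0.5,0,-0.0001,0.0005,0.1,0.1,-3],[0.5,0,-0.0002,0.0008,0.1,0.1,-6],[0.5,0,-0.0003,0.0008,0.1,0.1,-9],[0.5,0,-0.0004,0.0008,0.1,0.1,-12],[0.5,0,-0.0005,0.0008,0.1,0.1,-15]]' 60; python3 -c "
from go import *
st()"
```

```text
time_s: 16.8
ee_pos: [0.5051, 0.0109, 0.0766]
orientation: [-0.298, 0.955, -0.0, 0.001]
wrist_force: [-3.2, -0.5, 10.9]
width: 0.0506
t 16.8 p [0.5051 0.0109 0.0766] yawx -145.34 tilt [0.0025 0.0005] F [-3.2 -0.5 10.9] M [ 0.14  0.74 -0.08] w 0.0506
q [-0.24  0.41  0.15  2.04 -0.09  0.69  2.15]
```

```bash
python3 -m crank '[[0.5,0,-0.0001,0.0005,0,0,-3],[0.5,0,-0.0002,0.0005,0,0,-6],[0.5,0,-0.0003,0.0003,0,0,-9],[0.5,0,-0.0004,0,0,0,-12],[0.5,0,-0.0005,0,0,0,-15],[0.5,0,-0.0005,0,0,0,-18]]' 60; python3 -c "
from go import *
st()"
```

```text
time_s: 17.4
ee_pos: [0.5055, 0.0105, 0.0773]
orientation: [-0.444, 0.896, -0.0, 0.001]
wrist_force: [-2.2, -0.9, 9.4]
width: 0.0502
t 17.4 p [0.5055 0.0105 0.0773] yawx -127.23 tilt [0.0029 0.0007] F [-2.2 -0.9  9.4] M [ 0.04  0.65 -0.07] w 0.0502
q [-0.17  0.41  0.07  2.04 -0.04  0.69  2.42]
```

```bash
python3 -m crank '[[0.5,0,0,-0.001,0,0,0],[0.5,0,0,-0.002,0,0,0],[0.5,0,0,-0.004,0,0,0],[0.5,0,0,-0.006,0,0,0],[0.5,0,0,-0.008,0,0,0],[0.5,0,0,-0.01,0,0,0],[0.5,0,0,-0.01,0,0,0]]' 60; python3 -c "
from go import *
st()"
```

```text
time_s: 18.1
ee_pos: [0.5055, 0.0105, 0.0878]
orientation: [-0.444, 0.896, -0.0, 0.002]
wrist_force: [-1.9, 0.3, 6.5]
width: 0.0505
t 18.1 p [0.5055 0.0105 0.0878] yawx -127.23 tilt [0.0031 0.0008] F [-1.9  0.3  6.5] M [-0.    0.61  0.02] w 0.0505
q [-0.17  0.39  0.07  2.03 -0.04  0.72  2.42]
```

```bash
python3 -m crank '[[0.5,0,0,-0.003,0,0,0],[0.5,0,0,-0.006,0,0,0],[0.5,0,0,-0.009,0,0,0],[0.5,0,0,-0.012,0,0,0],[0.5,0,0,-0.015,0,0,0],[0.5,0,0,-0.018,0,0,0],[0.5,0,0,-0.021,0,0,0]]' 60; python3 -c "
from go import *
st()"
```

```text
time_s: 18.8
ee_pos: [0.5054, 0.0104, 0.1091]
orientation: [-0.444, 0.896, -0.0, 0.002]
wrist_force: [0.3, -1.0, -1.0]
width: 0.0501
t 18.8 p [0.5054 0.0104 0.1091] yawx -127.24 tilt [0.0031 0.0008] F [ 0.3 -1.  -1. ] M [-0.02 -0.01 -0.02] w 0.0501
q [-0.18  0.36  0.08  2.02 -0.04  0.77  2.41]
```

```bash
python3 -m crank '[[0.5,0,0,-0.004,0,0,0],[0.5,0,0,-0.008,0,0,0],[0.5,0,0,-0.012,0,0,0],[0.5,0,0,-0.016,0,0,0],[0.5,0,0,-0.02,0,0,0],[0.5,0,0,-0.024,0,0,0],[0.5,0,0,-0.028,0,0,0]]' 60; python3 - <<'E'
from ov import *
from go import *
st()
p=arm.get_image("side"); draw(p,.5055,.0112,np.radians(169.4),(225,325,250,370),6,"pics/side9.png",tab=2.6)
E
```

```text
time_s: 19.5
ee_pos: [0.5054, 0.0104, 0.1374]
orientation: [-0.444, 0.896, -0.0, 0.002]
wrist_force: [0.4, 0.3, -1.3]
width: 0.0504
t 19.5 p [0.5054 0.0104 0.1374] yawx -127.23 tilt [0.0031 0.0008] F [ 0.4  0.3 -1.3] M [0.01 0.01 0.  ] w 0.0504
q [-0.18  0.32  0.08  1.99 -0.03  0.83  2.41]
```

View pics/side9.png

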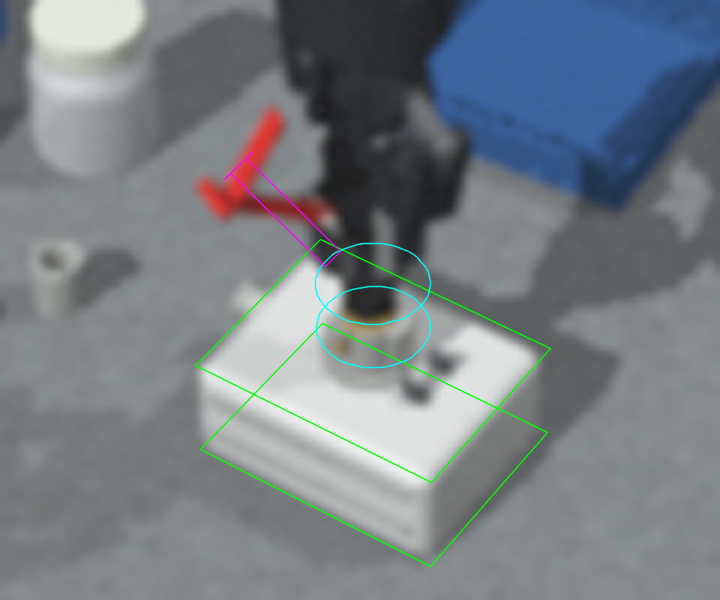

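Cap is off: in the side picture the bare steel neck shows at about (312,278), and the cap and tab hang in the gripper. The wrist reads −1.3 N, which matches the cap's weight. Next I'll lift and carry it, turning the wrist back.

```bash
python3 - <<'E'
from go import *
st(); shift([.517,-.262,.20],-187)
E
```

```text
t 19.55 p [0.5057 0.0104 0.138 ] yawx -127.24 tilt [0.004  0.0009] F [ 1.2  0.7 -0.8] M [-0.01 -0.03 -0.  ] w 0.0497
q [-0.18  0.31  0.08  1.99 -0.03  0.83  2.41]
shift [ 0.2098 -0.174  -0.0622] rotv [-5.000e-02  2.400e-01  5.976e+01]
```

```bash
python3 -m crank '[[0.5,0,0,-0.03,0,0,5],[0.5,0.01,-0.008,-0.06,0,0,10],[0.5,0.03,-0.025,-0.062,0,0,16],[0.5,0.055,-0.045,-0.062,0,0,22],[0.5,0.08,-0.066,-0.062,0,0,28],[0.5,0.105,-0.087,-0.062,0,0,34],[0.5,0.13,-0.108,-0.062,0,0,40],[0.5,0.155,-0.129,-0.062,0,0,46],[0.5,0.18,-0.149,-0.062,0,0,52],[0.5,0.2,-0.166,-0.062,0,0,57],[0.5,0.21,-0.174,-0.062,0,0,60],[0.5,0.21,-0.174,-0.062,0,0,60]]' 60; python3 - <<'E'
from ov import *
from go import *
st(); shift([.517,-.262,.05],-187)
for n in("top","side"):
    p=arm.get_image(n); cv2.imwrite(f"pics/{n}10.png",p["image"])
E
```

```text
time_s: 20.75
ee_pos: [0.5166, -0.2636, 0.1996]
orientation: [0.065, 0.998, 0.0, 0.002]
wrist_force: [-0.5, 1.0, -1.0]
width: 0.0504
t 20.75 p [ 0.5166 -0.2636  0.1996] yawx 172.57 tilt [0.0035 0.0003] F [-0.5  1.  -1. ] M [-0.   -0.02  0.  ] w 0.0504
q [ 0.08  0.38  0.4   1.77 -0.17  1.03  1.99]
shift [0.0003 0.0016 0.1496] rotv [ 0.04  0.2  -0.43]
```

View pics/side10.png

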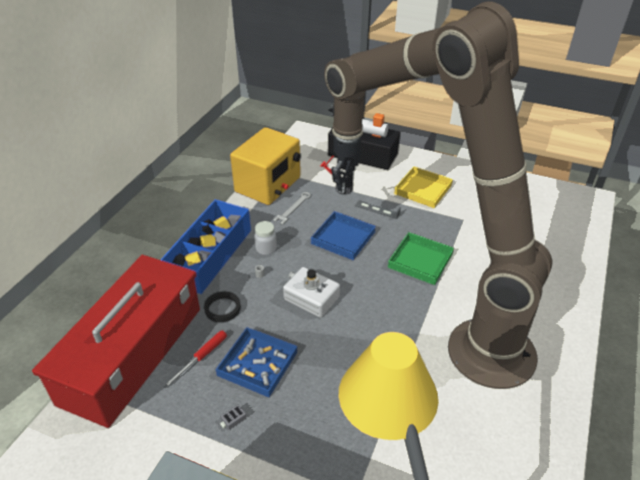

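View pics/top10.png

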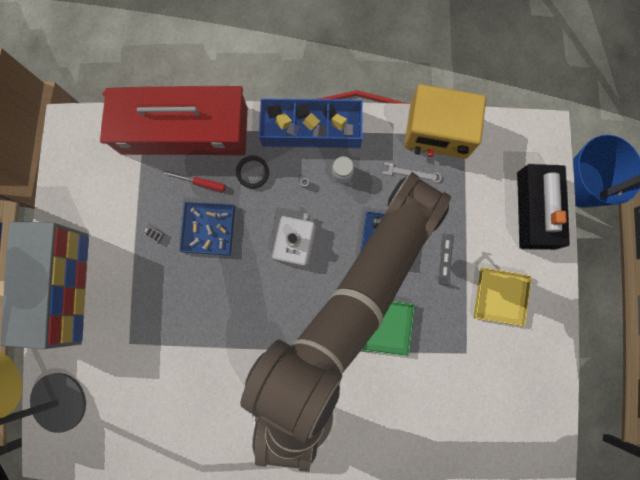

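The gripper holds the cap above the empty blue tray (tray at (343,235) in the side picture), and the bystanders look undisturbed. Lowering now.

```bash
python3 -m crank '[[0.5,0,0.0015,0.02,0,0.2,0],[0.5,0,0.0015,0.045,0,0.2,0],[0.5,0,0.0015,0.07,0,0.2,0],[0.5,0,0.0015,0.095,0,0.2,0],[0.5,0,0.0015,0.115,0,0.2,0],[0.5,0,0.0015,0.135,0,0.2,0],[0.5,0,0.0015,0.148,0,0.2,0],[0.5,0,0.0015,0.16,0,0.2,0],[0.5,0,0.0015,0.168,0,0.2,0],[0.5,0,0.0015,0.17,0,0.2,0],[0.5,0,0.0015,0.17,0,0.2,0]]' 60; python3 -c "
from go import *
st()"
```

```text
time_s: 21.95
ee_pos: [0.518, -0.2588, 0.0296]
orientation: [0.062, 0.998, 0.001, -0.0]
wrist_force: [-0.3, 0.3, -1.4]
width: 0.0501
t 21.95 p [ 0.518  -0.2588  0.0296] yawx 172.91 tilt [0.0001 0.0025] F [-0.3  0.3 -1.4] M [0.03 0.03 0.02] w 0.0501
q [ 0.15  0.6   0.32  1.9  -0.28  0.69  2.08]
```

```bash
python3 -m crank '[[0.5,0,0,0.004,0.1,0,0],[0.5,0,0,0.008,0.1,0,0],[0.5,0,0,0.012,0.1,0,0],[0.5,0,0,0.014,0.1,0,0],[0.5,0,0,0.014,0.1,0,0]]' 60; python3 -c "
from go import *
st()"
```

```text
time_s: 22.45
ee_pos: [0.5178, -0.2587, 0.0152]
orientation: [0.062, 0.998, 0.0, -0.0]
wrist_force: [0.7, 0.2, -1.5]
width: 0.0498
t 22.45 p [ 0.5178 -0.2587  0.0152] yawx 172.91 tilt [-0.0007  0.001 ] F [ 0.7  0.2 -1.5] M [-0.03 -0.    0.  ] w 0.0498
q [ 0.15  0.62  0.31  1.9  -0.29  0.67  2.08]
```

```bash
python3 -m crank '[[0.5,0,0,0.0005,0,0,0],[0.5,0,0,0.001,0,0,0],[0.5,0,0,0.0015,0,0,0],[0.5,0,0,0.002,0,0,0]]' 60; python3 -c "
from go import *
st()"
```

```text
time_s: 22.85
ee_pos: [0.5178, -0.2587, 0.0132]
orientation: [0.062, 0.998, 0.0, -0.0]
wrist_force: [-0.6, -0.3, -1.9]
width: 0.0502
t 22.85 p [ 0.5178 -0.2587  0.0132] yawx 172.91 tilt [-0.0006  0.0009] F [-0.6 -0.3 -1.9] M [ 0.04 -0.02  0.01] w 0.0502
q [ 0.15  0.62  0.31  1.9  -0.29  0.66  2.09]
```

```bash
python3 -m crank '[[0.5,0,0,0.0005,0,0,0],[0.5,0,0,0.001,0,0,0],[0.5,0,0,0.0015,0,0,0],[0.5,0,0,0.0018,0,0,0]]' 60; python3 -c "
from go import *
st()"
```

```text
time_s: 23.25
ee_pos: [0.5178, -0.2587, 0.0114]
orientation: [0.062, 0.998, 0.0, -0.0]
wrist_force: [-0.6, -0.5, -2.2]
width: 0.0503
t 23.25 p [ 0.5178 -0.2587  0.0114] yawx 172.91 tilt [-0.0006  0.0009] F [-0.6 -0.5 -2.2] M [-0.01  0.03  0.03] w 0.0503
q [ 0.16  0.62  0.31  1.9  -0.29  0.66  2.09]
```

```bash
python3 -m crank '[[0.5,0,0,0.0005,0,0,0],[0.5,0,0,0.0008,0,0,0]]' 60; python3 -c "
from go import *
st()"
```

```text
time_s: 23.45
ee_pos: [0.5177, -0.2587, 0.0111]
orientation: [0.062, 0.998, 0.001, -0.0]
wrist_force: [-3.0, 0.9, 8.4]
width: 0.0502
t 23.45 p [ 0.5177 -0.2587  0.0111] yawx 172.91 tilt [-0.0006  0.0012] F [-3.   0.9  8.4] M [0.43 0.55 0.06] w 0.0502
q [ 0.16  0.62  0.3   1.9  -0.29  0.66  2.09]
```

Contact with the tray floor at TCP z = 0.0111, as predicted. Releasing: drop the grip force first, then open slowly.

```bash
python3 -m crank '[[0.55,0,0,0,0,0,0],[0.59,0,0,0,0,0,0],[0.64,0,0,0,0,0,0],[0.7,0,0,0,0,0,0],[0.78,0,0,0,0,0,0],[0.85,0,0,0,0,0,0],[0.85,0,0,0,0,0,0]]' 20; python3 - <<'E'
from go import *
st()
p=arm.get_image("side"); cv2.imwrite("pics/side11.png",cv2.resize(p["image"][180:280,290:410],None,fx=6,fy=6,interpolation=cv2.INTER_CUBIC))
E
```

```text
time_s: 24.15
ee_pos: [0.5178, -0.2588, 0.0112]
orientation: [0.062, 0.998, 0.001, -0.0]
wrist_force: [0.3, 1.2, -0.2]
width: 0.0725
t 24.15 p [ 0.5178 -0.2588  0.0112] yawx 172.9 tilt [-0.0005  0.0012] F [ 0.3  1.2 -0.2] M [ 0.03 -0.02 -0.04] w 0.0725
q [ 0.16  0.62  0.3   1.9  -0.29  0.66  2.09]
```

View pics/side11.png

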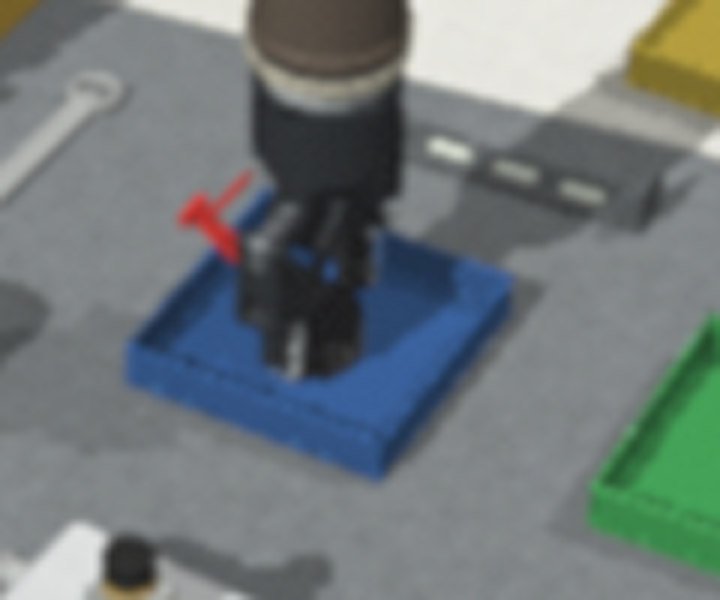

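Cap sits upright in the tray with its tab still back. Retreating straight up, then clear.

```bash
python3 -m crank '[[0.9,0,0,-0.005,0,0,0],[0.9,0,0,-0.015,0,0,0],[0.9,0,0,-0.03,0,0,0],[0.9,0,0,-0.05,0,0,0],[0.9,0,0,-0.08,0,0,0],[0.9,0,0,-0.12,0,0,0],[0.9,0.02,0,-0.16,0,0,0],[0.9,0.06,0,-0.2,0,0,0],[0.9,0.11,0,-0.23,0,0,0],[0.9,0.15,0,-0.23,0,0,0],[0.9,0.17,0,-0.23,0,0,0],[0.9,0.17,0,-0.23,0,0,0]]'; python3 - <<'E'
from go import *
st()
for n in("top","side"):
    p=arm.get_image(n); cv2.imwrite(f"pics/{n}12.png",p["image"])
    b=(195,285,330,450) if n=="top" else (180,280,290,410)
    cv2.imwrite(f"pics/{n}12c.png",cv2.resize(p["image"][b[0]:b[1],b[2]:b[3]],None,fx=6,fy=6,interpolation=cv2.INTER_CUBIC))
    W=cloud(p); i=p["image"].astype(int); near=np.hypot(W[...,0]-.517,W[...,1]+.262)<.06
    k=near&(i.max(2)<80)&(W[...,2]>.02)&(W[...,2]<.045); print(n,k.sum(),np.median(W[k],0) if k.any() else 0)
E
```

```text
time_s: 25.4
ee_pos: [0.3463, -0.2381, 0.243]
orientation: [0.063, 0.998, 0.001, 0.001]
wrist_force: [0.9, 0.8, -0.1]
width: 0.0768
t 25.4 p [ 0.3463 -0.2381  0.243 ] yawx 172.75 tilt [0.0025 0.0023] F [ 0.9  0.8 -0.1] M [-0.04  0.04 -0.05] w 0.0768
q [ 0.05  0.03  0.45  2.07 -0.02  1.05  1.96]
top 240 [ 0.51668569 -0.25756699  0.03038931]
side 167 [ 0.51644648 -0.25211702  0.03017438]
```

View pics/side12c.png

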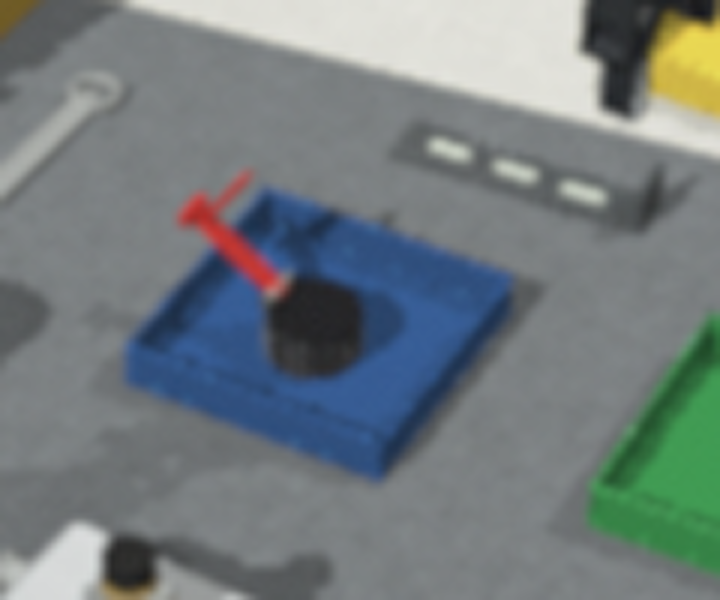

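View pics/top12.png

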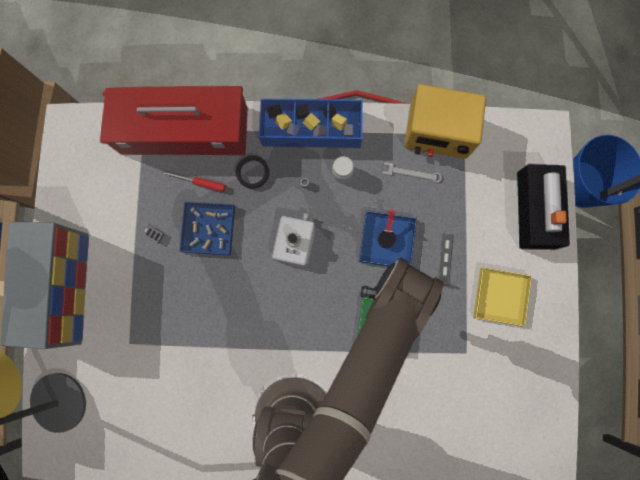

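The cap stands upright in the tray at (388,239) in the top picture, its top at z ≈ 0.030, as expected. The tab is back, the bystanders haven't moved, and the arm is clear. Handing in.

```bash
python3 -c "
from cell import arm
print(arm.close_job())"
```

```text
the job is handed in; nothing more can be done
None
```

The cap is off the neck and standing right way up in the empty blue tray. One thing may count against it: the press onto the stop was harder than asked.

- **Tab:** I flipped it back to about 2.6 rad (2.5 is best). I went slightly further so that its leg would clear the gripper body.
- **Pressing:** my last step while also straightening the tool took the reading to 32 N vertical and about 10 N sideways when it met the stop. With the cap's weight and the sideways part, the force on the neck at that moment was about 33 to 35 N. That is right at the 35 N limit, well above the intended 16 to 20 N, and I can't rule out a brief peak above it between readings. I backed off at once.
- **Unscrewing:** it turned freely 1.1 rad anticlockwise at about 10 N, with almost no resisting torque, and lifted straight off.
- **Setting down:** I lowered it slowly until it touched the tray floor at about 8 N, then let go gently.

In the last pictures the cap stands near the middle of the tray, its top about 30 mm above the bench as expected, with the tab still back. The other things on the bench look unmoved, and the gripper is clear of everything. The two cameras placed the cap about 5 mm apart in y, which makes no difference here. The job took about 25 s of the 70 s allowed.

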